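# Fetch the jar at the back of the bottle stand and set it on the balance

## Robot

A 7-joint arm with a two-finger parallel gripper is mounted at the origin on the work surface. World frame = base frame: x ahead of the robot, y to its left, z up, the work surface at z = 0. Lengths are in m, angles in rad, forces in N, time in s.
With the tool pointing down it reaches from about 0.4 to 0.85 m from the base axis. Payload 10.4 kg.
Tool frame: the origin (TCP) lies between the finger pads; the fingertips stand 14 mm ahead of it and the grasp point (between the pads) lies 5 mm behind it (r.finger_overhang is the z of the fingertips in the tool frame, in m); z points along the fingers, y is the line along which they close (so a half turn about z gives the same grasp; the last joint's range is limited). The gripper opens to 87 mm and grips with 3 to 60 N. Pads are 19 mm wide; open, the fingers measure 117 mm over their backs; the gripper's body (75 mm by 190 mm) begins 51 mm behind the grasp point.
Start: joints at [-1.243, 0.332, -0.065, 1.46, 0.022, 1.35, -0.088], TCP at [0.215, 0.587, 0.237] pointing down, gripper open.
Joint ranges: [-2.6, 2.6], [-0.5, 2.12], [-1.47, 1.34], [0.16, 2.42], [-1.27, 4.41], [0.06, 2.06], [-2.6, 2.6]. Speed limits (rad/s): [2.22, 2.22, 2.79, 2.79, 3.14, 3.14, 3.14].

## Interface

Orientations are given as a unit quaternion [x, y, z, w].
In Python, from bench import r, optics gives the robot as it stands.
- The arm moves only by the shell command python3 -m pendant 'ROWS' [FORCE]. ROWS is JSON, a list of rows, each a list of 7 numbers: the closure, from -1 (fully open) to 1 (shut), then the shift along the tool's x, y, z scaled (see below), then the turn, a rotation vector about the tool's x, y, z scaled (see below). In form: [[grip, x, y, z, rx, ry, rz], ...]. A call has 1 to 8 rows; each row is the pose to reach, as a shift and turn from the pose commanded when the call began, along the tool's axes at that moment; what a row does not reach only later rows make up. The controller multiplies each number of a shift by 0.3 m and each number of a turn by 120 degrees. A row lasts 1/8 s, in which the tool goes at most 62.5 mm and 10.7 degrees, less where a joint would pass 70% of its speed; a pose out of reach is approached as far as the arm can. A call with a number of a shift or a turn outside -1 to 1 is refused whole. A call with a gripper value outside its range is refused whole. The fingers move at their own pace and stop on an object; FORCE is the grip in N (left out, the last holds). Time passes only in rows, so rows that repeat a pose let the fingers close. It gives the time, the measured TCP pose, the force, the opening and the grip force at its end, in the units of the state.
- r.read_state(): the state, without advancing time (a new reading comes with each control period).
- optics.camera(name): name is "scene" or "side" or "wrist"; returns a dict with "pixels" (480x640x3 uint8, red, green, blue), "vfov" (degrees; the focal length in pixels is half the picture's height over the tangent of half this angle, whatever the lens; pixels are square), "cx", "cy" (the principal point, pixels), "rvec" (rotation vector, rad) and "tvec" (3), from world to camera coordinates, as OpenCV has them. Camera axes: x right, y down, z forward; pixel columns grow to the right and rows downward; lengths in m; the calibration is good to about 2 mm. A picture is of the moment at which its call begins. There is no depth.
- r.close_job(): hands the job in; it is judged then, once.
The state is a dict: "time": time; "joint_positions": joint angles; "joint_vel": joint speeds; "joint_torque": joint torques, N m; "ee_pos": TCP position; "eef_rot": TCP orientation; "ft_force": force on the tool from outside, world axes, zero at the start; "torque": the same for the moment, N m; "width": finger opening in m; "grip_force": force on a finger pad.
Only numpy, scipy, OpenCV 4.12 (cv2) and the standard library are available. Lean on these libraries where they do the work, as an engineer would, in place of code of your own. Each camera call takes 0.05 s, during which the arm holds its last target. There are 200 camera calls.

## Task

The small squat jar at the back of the wooden bottle stand has to go on the balance, but three tall containers stand close around it. First move all three tall containers onto the cream tray, standing upright; then set the small jar in the middle of the balance's round pan; then put each tall container back on the very place in the stand that it came from. They are full: keep them all upright, set them down rather than dropping them, and leave the tape, the Petri dish and the slide box alone.

Things in the scene. Friction and masses are not known exactly. Their poses are not given: they have to be found in the camera images.
- round_bottle: Tall round white plastic bottle, full; body 54 mm in diameter up to 96 mm, shoulder tapering to a 32 mm neck, black ribbed screw cap 38 mm in diameter from 110 to 134 mm (its top). About 0.2 kg. It can be lifted by its cap. Origin: centre of its underside, z up its axis.
- square_bottle: Tall square white plastic bottle, full; body 54 x 54 mm with rounded edges up to 90 mm, short shoulder to a 32 mm neck, black ribbed round screw cap 38 mm in diameter from 100 to 124 mm (its top). About 0.22 kg. It can be lifted by its cap. Origin: centre of its underside, z up its axis, x and y square to its faces.
- wide_jar: Tall straight round white plastic jar, full; body 51 mm in diameter, with a black ribbed lid wider than the body, 57 mm in diameter, from 88 to 112 mm (its top). About 0.2 kg. It can be lifted by its lid. Origin: centre of its underside, z up its axis.
- small_jar: The wanted one: small squat white plastic jar, 50 mm tall; body 49 mm in diameter, black ribbed lid 52 mm in diameter from 32 to 50 mm. About 0.09 kg. It starts in the middle of the stand's back row (farther from the robot), a tall container close on its left, its right and in front. Origin: centre of its underside, z up its axis.
- stand: Wooden bottle stand, fixed: board 148 mm (x) by 210 mm (y), 18 mm thick (containers stand 18 mm above its origin), edge rail 10 mm higher. Six flush cork discs, 56 mm across, mark the places: x = -31 (front row) and +31 mm (back), y = -62, 0, +62 mm. Small jar at (+31, 0), tall ones shuffled at (+31, 62), (+31, -62), (-31, 0); other two empty. Origin: centre of underside.
- tray: Cream moulded lab tray, fixed, empty: 300 mm (its x) by 170 mm (its y), rim 18 mm high and 5 mm thick, floor 5 mm thick. It lies to the left or to the right of the stand. Room for three containers side by side along its x, for instance at x = -90, 0 and +90 mm. Origin: centre of its underside.
- pan: Round flat steel pan, 100 mm in diameter, 4 mm thick, rigid on top of a grey portable balance (40 mm high) that reaches 138 mm from the pan's centre along the pan's -x (display side), 68 mm along +x, 75 mm either way in y. It lies on the other side of the stand from the tray. Origin: centre of the pan's underside, 46 mm above the bench; its top face is 4 mm above that.
- tape: Bystander: roll of masking tape lying flat, 108 mm across, 24 mm high, loose. Origin: centre of its underside.
- petri: Bystander: covered Petri dish of pale translucent plastic, 91 mm across, 16 mm high, loose. Origin: centre of its underside.
- slide_box: Bystander: grey slide box, 88 x 103 mm, 35 mm high, loose. Origin: centre of its underside.
Mind the look-alikes: they are no part of the job. What is shaped like the round_bottle but pink, purple or red is not meant.

How it is judged:
On the way, in this order (a step that is already met when the one before it is completed fails the run):
1. all three tall containers stand upright and released on the cream tray (x of round_bottle in the frame of tray between -0.13 and 0.13 m and y of round_bottle in the frame of tray between -0.065 and 0.065 m and z of each of round_bottle, square_bottle, wide_jar in the frame of tray below 0.012 m and angle between each of round_bottle, square_bottle, wide_jar's own z axis and vertical below 0.1 rad and linear speed of each of round_bottle, square_bottle, wide_jar below 0.02 m/s and angular speed of each of round_bottle, square_bottle, wide_jar below 0.2 rad/s and contact force between the fingers and round_bottle below 0.05 N and x of square_bottle in the frame of tray between -0.13 and 0.13 m and y of square_bottle in the frame of tray between -0.065 and 0.065 m and contact force between the fingers and square_bottle below 0.05 N and x of wide_jar in the frame of tray between -0.13 and 0.13 m and y of wide_jar in the frame of tray between -0.065 and 0.065 m and contact force between the fingers and wide_jar below 0.05 N), for 0.2 s.
2. the small jar stands released in the middle of the balance's pan (horizontal distance between small_jar and pan below 0.015 m and z of small_jar in the frame of pan between 0 and 0.01 m and angle between small_jar's own z axis and vertical below 0.1 rad and linear speed of small_jar below 0.02 m/s and angular speed of small_jar below 0.2 rad/s and contact force between the fingers and small_jar below 0.05 N), for 0.2 s.
At the end, for the whole second after the job is handed in: Each of the three tall containers stands upright (within 0.1 rad) within 15 mm of where it stood in the stand at the start; the small jar stands upright on the balance's pan, its centre within 15 mm of the pan's centre; all are released and at rest (all of step 2 and distance of each of round_bottle, square_bottle, wide_jar from where it was at the start of the episode below 0.015 m and angle between each of round_bottle, square_bottle, wide_jar's own z axis and vertical below 0.1 rad and linear speed of each of round_bottle, square_bottle, wide_jar below 0.02 m/s and angular speed of each of round_bottle, square_bottle, wide_jar below 0.2 rad/s and contact force between the fingers and round_bottle below 0.05 N and contact force between the fingers and square_bottle below 0.05 N and contact force between the fingers and wide_jar below 0.05 N); the robot touches nothing.
It fails at once if a container is tilted by more than 0.6 rad (35 degrees) or knocked over (angle between any of round_bottle, square_bottle, wide_jar, small_jar's own z axis and vertical above 0.6 rad).
It fails at once if a container is dropped: it falls free at more than 0.6 m/s (a drop of about 2 cm) ((linear speed of round_bottle above 0.6 m/s and contact force between the fingers and round_bottle below 0.01 N) or (linear speed of square_bottle above 0.6 m/s and contact force between the fingers and square_bottle below 0.01 N) or (linear speed of wide_jar above 0.6 m/s and contact force between the fingers and wide_jar below 0.01 N) or (linear speed of small_jar above 0.6 m/s and contact force between the fingers and small_jar below 0.01 N)).
It fails at once if the tape, the Petri dish or the slide box is shifted by more than 20 mm (distance of any of tape, petri, slide_box from where it was at the start of the episode above 0.02 m).
It also fails if it takes over 131 s, if anything falls off the work surface, if the arm or the gripper's body presses on something with over 40 N, if the wrist force passes 120 N, or if a joint passes its speed limit or range.

## Working session

There is one attempt and no reset: what is moved stays moved. The work goes in short steps, Python scripts to look and compute and a shell command to move; the robot and the scene stay as the last step left them, time stands still between calls to the robot, and variables do not carry over. Pictures are saved under pics/ and viewed, at most 14 in all, crops included, and the job is handed in when it is done.

```bash
ls; mkdir -p pics
python3 - <<'E'
from bench import r,optics
import cv2
for n in("scene","side","wrist"):
    c=optics.camera(n); cv2.imwrite(f"pics/{n}0.png",c["pixels"][:,:,::-1]); print(n,c["vfov"],c["cx"],c["cy"],c["rvec"],c["tvec"])
s=r.read_state();print(s,r.finger_overhang)
E
```

```text
pics
scene 50.480333135882745 324.6046235344902 233.45986667889667 [ 0.74943659  2.4896846  -1.21814348] [ 0.50147456 -0.1496275   1.30936631]
side 43.67848437180368 312.8436086786813 245.64150819314438 [ 0.12722665 -2.87063749  1.18055969] [0.59814992 0.10261244 1.14110726]
wrist 69.72150058189743 313.41638412929666 241.25457619093993 [-2.36868467 -1.65759888 -0.24458604] [-0.62493341 -0.03596055  0.39062347]
{'time': 0.15, 'joint_positions': array([-1.24259283,  0.3327094 , -0.06471558,  1.46068367,  0.02157968,
        1.34991144, -0.0884764 ]), 'joint_vel': array([ 0.00049341, -0.00242809, -0.00077943, -0.00243748,  0.00107141,
        0.00164183, -0.0013337 ]), 'joint_torque': array([ 1.24468239e-03, -6.23628402e+01,  2.49289954e-02, -3.90146792e+01,
       -6.13565370e-02,  3.71688826e-02,  1.09480745e-04]), 'ee_pos': array([0.21467864, 0.58670212, 0.23597845]), 'eef_rot': array([ 1.74479383e-01,  9.84660696e-01, -5.02516568e-04, -8.03016979e-05]), 'ft_force': array([-0.70812196, -0.46592782,  0.13098148]), 'torque': array([0.03242063, 0.00835454, 0.045581  ]), 'grip_force': 0.0, 'width': 0.08678269209684147} 0.014
```

View pics/scene0.png

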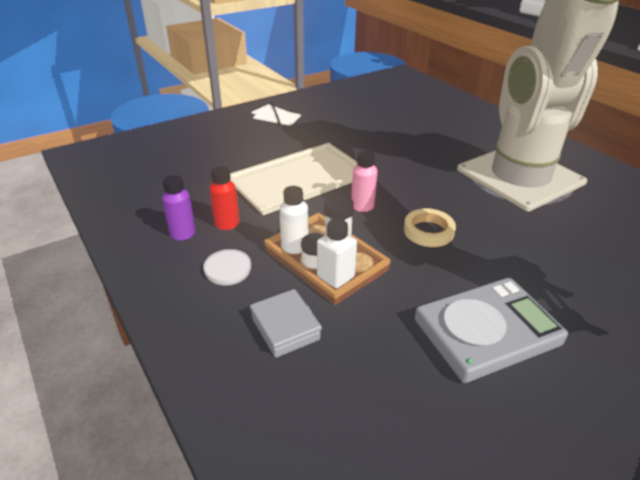

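View pics/side0.png

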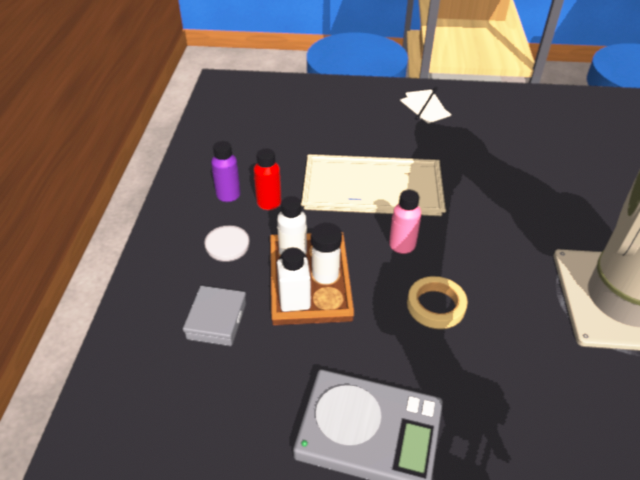

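The scene view shows the stand at about (327,255). The round white bottle's cap is at (293,195), the square bottle's at (338,229), the wide jar is hidden behind the square one, and the small jar is at (314,248). The tray is at (297,177) and the pan at (475,322). In the side view the round cap is at (291,207), the square cap at (292,259), the wide lid at (326,237) and the pan at (348,414).

Round-bottle look-alikes in the side view are purple (226,172), red (267,180) and pink (405,222). The white one at (291,230) on the stand is the one meant. I'll confirm it in an enlarged crop.

```bash
cat > h.py <<'E'
import numpy as np,cv2
from bench import r,optics
from scipy.spatial.transform import Rotation as R
def K(c):
    f=240/np.tan(np.radians(c["vfov"]/2)); return np.array([[f,0,c["cx"]],[0,f,c["cy"]],[0,0,1.]])
def ray(c,uv):
    M=cv2.Rodrigues(np.array(c["rvec"],float))[0]; o=-M.T@np.array(c["tvec"])
    return o,M.T@np.linalg.inv(K(c))@np.array([uv[0],uv[1],1.])
def onplane(c,uv,z):
    o,d=ray(c,uv); return o+d*(z-o[2])/d[2]
def tri(c1,a,c2,b):
    (o1,d1),(o2,d2)=ray(c1,a),ray(c2,b)
    s=np.linalg.lstsq(np.c_[d1,-d2],o2-o1,rcond=None)[0]
    p,q=o1+s[0]*d1,o2+s[1]*d2; return (p+q)/2,np.linalg.norm(p-q)
def proj(c,P):
    return cv2.projectPoints(np.array(P,float).reshape(-1,3),np.array(c["rvec"],float),np.array(c["tvec"],float),K(c),None)[0][:,0]
def rows(P,yaw_deg=None):
    "tool-frame shift / 0.3 from the present pose to world P"
    s=r.read_state(); return np.round(R.from_quat(s["eef_rot"]).inv().apply(np.array(P)-s["ee_pos"])/.3,3)
E
python3 - <<'E'
from h import *
a=optics.camera("scene");b=optics.camera("side")
A=cv2.resize(a["pixels"][170:310,240:400],None,fx=2.5,fy=2.5,interpolation=2)
B=cv2.resize(b["pixels"][190:330,250:410],None,fx=2.5,fy=2.5,interpolation=2)
cv2.imwrite("pics/crop1.png",np.hstack([A,B])[:,:,::-1])
print(tri(a,(475,322),b,(348,414)),tri(a,(293,190),b,(291,201)),tri(a,(338,224),b,(292,254)))
for z in(.0,.03): print(onplane(a,(327,255),z),onplane(b,(312,277),z))
print(onplane(b,(430,302),.0),onplane(b,(373,185),.005),onplane(b,(405,245),0))
E
```

```text
(array([0.51824687, 0.315303  , 0.04841003]), np.float64(0.0022621138465132615)) (array([ 0.64535182, -0.05073024,  0.15305504]), np.float64(0.0028958395617705154)) (array([0.62944287, 0.07522912, 0.14451076]), np.float64(0.0012780517823592944))
[ 0.59446085 -0.00575773  0.        ] [ 0.60260012 -0.00441611  0.        ]
[0.6149177  0.02352852 0.03      ] [0.6001254 0.0222134 0.03     ]
[0.37363259 0.03916091 0.        ] [ 0.48815801 -0.29358158  0.005     ] [ 0.41804726 -0.11002252  0.        ]
```

View pics/crop1.png

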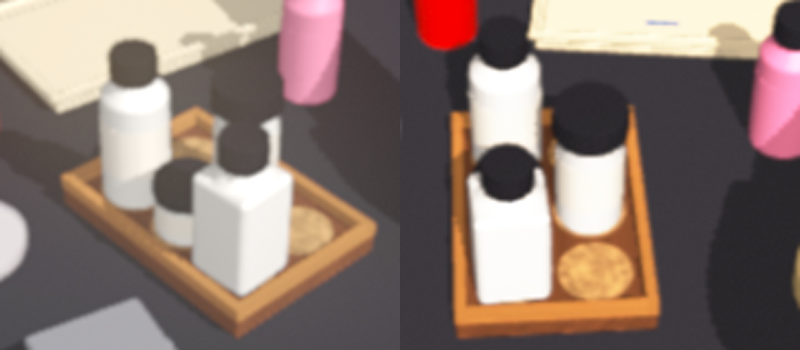

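View pics/wrist0.png

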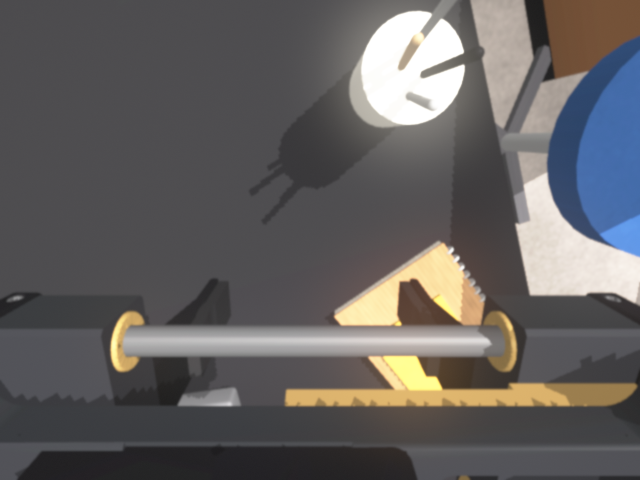

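The crop confirms it. The white round bottle stands in the back row on the −y side, the square bottle is at back +y, and the wide jar is at front centre with the black-lidded small jar between them. The wrist view shows only the fingers, a beaker and a note pad far to the left. Next I'll bring the wrist camera over the stand.

Run:
```python
from h import *
c=optics.camera("wrist");s=r.read_state();T=R.from_quat(s["eef_rot"])
o,d=ray(c,(c["cx"],c["cy"]));print("cam in tool",T.inv().apply(o-s["ee_pos"]),"axis",T.inv().apply(d), "down-img",T.inv().apply(ray(c,(c["cx"],c["cy"]+400))[1]-d))
print(T.as_matrix())
b=optics.camera("side")
print("red",onplane(b,(268,203),0),"purple",onplane(b,(228,196),0),"slide",onplane(b,(215,315),.0),"pink",onplane(b,(404,246),0))
for P in([.45,.02,.33],[.50,.02,.33]):print(rows(P))
```

```text
cam in tool [ 7.92113154e-02  6.48396141e-05 -1.48210606e-01] axis [-0.28912555  0.00106658  0.95729059] down-img [-1.11140117e+00  9.32228486e-04 -3.35671816e-01]
[[-9.39119314e-01  3.43591174e-01 -1.40217999e-04]
 [ 3.43591203e-01  9.39119251e-01 -3.43219110e-04]
 [ 1.37543656e-05 -3.70501366e-04 -9.99999931e-01]]
red [ 7.20458227e-01 -2.16123783e-01 -1.11022302e-16] purple [ 8.14047899e-01 -2.31977324e-01 -1.11022302e-16] slide [0.77416241 0.10583232 0.        ] pink [ 0.42016887 -0.10690116  0.        ]
[-1.386 -1.505 -0.312]
[-1.542 -1.448 -0.312]
```

```bash
python3 -m pendant '[[-1,0,0,-0.31,0,0,-0.05],[-1,-0.15,-0.1,-0.31,0,0,-0.1],[-1,-0.3,-0.2,-0.31,0,0,-0.15],[-1,-0.45,-0.3,-0.31,0,0,-0.2],[-1,-0.6,-0.4,-0.31,0,0,-0.226],[-1,-0.75,-0.5,-0.31,0,0,-0.226],[-1,-0.9,-0.6,-0.31,0,0,-0.226],[-1,-1,-0.65,-0.31,0,0,-0.226]]' 30
python3 - <<'E'
from h import *
s=r.read_state();print(s["ee_pos"],R.from_quat(s["eef_rot"]).as_matrix()[:,1],rows([.69,.0,.33]))
E
```

```text
time: 1.35
ee_pos: [0.431, 0.2981, 0.3299]
eef_rot: [-0.06, 0.998, 0.0, 0.0]
ft_force: [-0.3, 0.8, -0.5]
width: 0.087
grip_force: 0.0
[0.43101669 0.29806585 0.3299403 ] [-1.19364276e-01  9.92850507e-01  1.99267418e-04] [-0.739 -1.089  0.   ]
```

```bash
python3 -m pendant '[[-1,-0.12,-0.16,0,0,0,0],[-1,-0.25,-0.32,0,0,0,0],[-1,-0.37,-0.5,0,0,0,0],[-1,-0.5,-0.66,0,0,0,0],[-1,-0.62,-0.83,0,0,0,0],[-1,-0.75,-1,0,0,0,0],[-1,-0.75,-1,0,0,0,0],[-1,-0.75,-1,0,0,0,0]]'
python3 - <<'E'
from h import *
c=optics.camera("wrist");cv2.imwrite("pics/w1.png",c["pixels"][:,:,::-1])
np.save("w1.npy",c,allow_pickle=True)
E
```

```text
time: 2.35
ee_pos: [0.6895, 0.0306, 0.3291]
eef_rot: [-0.061, 0.998, 0.0, -0.0]
ft_force: [-0.2, 0.4, -0.2]
width: 0.0871
grip_force: 0.0
```

View pics/w1.png

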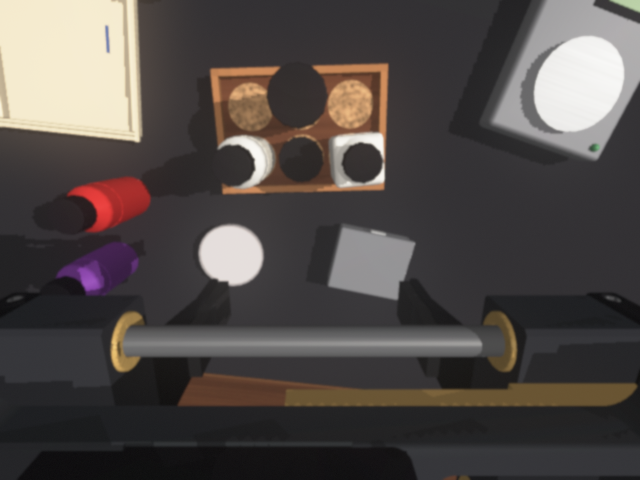

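The wrist view shows the wide lid at (297,95), the round cap at (235,166), the square cap at (362,162) and the small jar's lid at (301,158). The pan is at (578,84), the tray at upper left and the Petri dish at (231,255). I'll take a second wrist view, shifted, and measure.

```bash
python3 -m pendant '[[-1,0,-0.15,0,0,0,0],[-1,0,-0.3,0,0,0,0],[-1,0,-0.3,0,0,0,0],[-1,0,-0.3,0,0,0,0]]'
python3 - <<'E'
from h import *
c=optics.camera("wrist");np.save("w2.npy",c,allow_pickle=True)
a=np.load("w1.npy",allow_pickle=True).item()
g=lambda c:(255*(c["pixels"]/255.)**.5).astype(np.uint8)
A=cv2.resize(g(a)[50:210,200:400],None,fx=2,fy=2,interpolation=2)
B=cv2.resize(g(c)[50:210,290:490],None,fx=2,fy=2,interpolation=2)
cv2.imwrite("pics/w12.png",np.hstack([A,B])[:,:,::-1])
E
```

```text
time: 2.9
ee_pos: [0.7003, -0.0568, 0.3301]
eef_rot: [-0.062, 0.998, 0.001, 0.0]
ft_force: [0.2, 0.3, 1.0]
width: 0.087
grip_force: 0.0
```

View pics/w12.png

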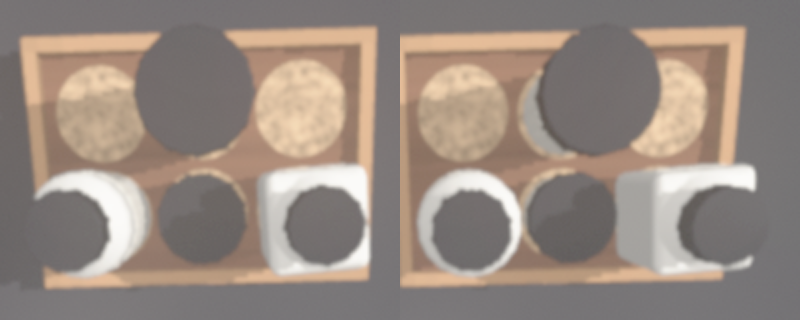

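The crops show, in full-image pixels, the lids in view 1 / view 2: wide (297,95)/(390,95), round (234,162)/(325,164), small (301,157)/(375,157), square (362,162)/(451,161). Next I'll fit circles.

```bash
cat > fit.py <<'E'
from h import *
cams=[np.load(f"w{i}.npy",allow_pickle=True).item() for i in(1,2)]
seeds=dict(wide=[(297,93),(390,93)],round=[(234,164),(325,164)],square=[(362,163),(451,162)],small=[(305,150),(372,162)])
for i,c in enumerate(cams):
    p=c["pixels"].astype(int); print("cap/table vals",[p[s[i][1],s[i][0]].tolist() for s in seeds.values()],p[225,300].tolist(),p[57,300].tolist())
def contour(c,s,T=9,rad=42):
    f=cv2.GaussianBlur(c["pixels"],(3,3),0)
    m=np.zeros((482,642),np.uint8); cv2.circle(m,(s[0]+1,s[1]+1),rad,255,-1); m=255-m; m[m>0]=1
    cv2.floodFill(f.copy(),m,s,0,(T,)*3,(T,)*3,4|(255<<8)|cv2.FLOODFILL_MASK_ONLY|cv2.FLOODFILL_FIXED_RANGE)
    k=(m[1:-1,1:-1]==255).astype(np.uint8); k=cv2.morphologyEx(k,cv2.MORPH_CLOSE,np.ones((3,3)))
    k=cv2.morphologyEx(k,cv2.MORPH_OPEN,np.ones((7,7)))
    return max(cv2.findContours(k,0,1)[0],key=len)[:,0]
def circ(P):
    s=np.linalg.lstsq(np.c_[2*P,np.ones(len(P))],(P**2).sum(1),rcond=None)[0]
    return s[0],s[1],np.sqrt(s[2]+s[0]**2+s[1]**2)
if __name__=="__main__":
  for n,ss in seeds.items():
    for z in dict(wide=(.12,.13,.14),round=(.142,.152,.162),square=(.132,.142,.152),small=(.058,.068,.078))[n]:
        o=[]
        for c,s in zip(cams,ss):
            P=np.array([onplane(c,q,z)[:2] for q in contour(c,s)]); N=ray(c,(0,0))[0][:2]
            m=P.mean(0); d=m-N; Q=P[(P-m)@d/np.linalg.norm(d)>-.004]; o.append(np.round(circ(Q),4))
        print(n,z,*o,"gap",np.round(o[1][:2]-o[0][:2],4))
E
python3 fit.py
```

```text
cap/table vals [[52, 47, 46], [51, 48, 47], [53, 49, 48], [47, 42, 40]] [58, 55, 57] [55, 52, 53]
cap/table vals [[52, 47, 47], [51, 47, 47], [53, 50, 50], [41, 37, 37]] [164, 156, 154] [57, 53, 53]
wide 0.12 [ 0.5628 -0.0023  0.0248] [ 0.5691 -0.0009  0.0298] gap [0.0063 0.0014]
wide 0.13 [ 0.5642 -0.0016  0.0241] [ 0.5705 -0.0025  0.0288] gap [ 0.0063 -0.0009]
wide 0.14 [ 0.5655 -0.001   0.0234] [ 0.572  -0.0044  0.028 ] gap [ 0.0065 -0.0034]
round 0.142 [ 0.6491 -0.0699  0.0238] [ 0.6464 -0.0519  0.0168] gap [-0.0027  0.018 ]
round 0.152 [ 0.648  -0.0672  0.0231] [ 0.6456 -0.0524  0.0162] gap [-0.0024  0.0148]
round 0.162 [ 0.6467 -0.0643  0.0225] [ 0.6449 -0.0528  0.0157] gap [-0.0018  0.0115]
square 0.132 [0.6289 0.0716 0.0169] [0.6316 0.0878 0.0273] gap [0.0027 0.0162]
square 0.142 [0.6284 0.0701 0.0164] [0.6314 0.0831 0.0266] gap [0.003 0.013]
square 0.152 [0.6279 0.0686 0.0159] [0.6312 0.0787 0.0258] gap [0.0033 0.0101]
small 0.058 [0.6384 0.0098 0.0242] [0.6385 0.0123 0.0234] gap [0.0001 0.0025]
small 0.068 [0.6376 0.0101 0.0237] [0.6381 0.0104 0.0228] gap [0.0005 0.0003]
small 0.078 [0.637  0.0103 0.0231] [0.6377 0.0085 0.0222] gap [ 0.0007 -0.0018]
```

Run:
```python
from fit import *
for n,a,b in(("round",(234.2,164.2),(325.7,164.7)),("square",(362.5,162.5),(454,162.5)),("wide",(297,93.5),(391,93.5))):
    print(n,tri(cams[0],a,cams[1],b))
# cork discs
for i,c in enumerate(cams):
    h=cv2.cvtColor(c["pixels"],cv2.COLOR_RGB2HSV); p=c["pixels"].astype(int)
    m=((p[...,0]>140)&(p[...,0]-p[...,2]>35)&(p[...,0]-p[...,1]<62)).astype(np.uint8)*255; m=cv2.morphologyEx(m,cv2.MORPH_CLOSE,np.ones((5,5)))
    m=cv2.morphologyEx(m,cv2.MORPH_OPEN,np.ones((7,7)))
    for q in cv2.findContours(m,0,1)[0]:
        if cv2.contourArea(q)>500: 
            x,y,w,hh=cv2.boundingRect(q); print("cork",i,(x,y,w,hh),onplane(c,(x+w/2-.5,y+hh/2-.5),.018).round(4))
    # stand hull
    m=((h[...,1]>90)&(h[...,2]>60)&(h[...,0]<18)).astype(np.uint8); m[300:]=0; m[:, :200]=0;m[:,500:]=0
    m=cv2.morphologyEx(m,cv2.MORPH_OPEN,np.ones((3,3)))
    k,l,st,_=cv2.connectedComponentsWithStats(m); j=1+st[1:,4].argmax()
    P=np.array([onplane(c,q,.028)[:2] for q in np.argwhere(l==j)[:,::-1]],np.float32)
    print("stand",cv2.minAreaRect(P*1000))
    # pan: bright low-sat
    m=((h[...,1]<25)&(h[...,2]>170)).astype(np.uint8); m[:, :470]=0
    k,l,st,ce=cv2.connectedComponentsWithStats(m)
    if k>1:
        j=1+st[1:,4].argmax(); P=np.array([onplane(c,q,.05)[:2] for q in cv2.findContours((l==j).astype(np.uint8),0,1)[0][0][:,0]])
        print("pan",st[j],circ(P))
```

```text
cap/table vals [[52, 47, 46], [51, 48, 47], [53, 49, 48], [47, 42, 40]] [58, 55, 57] [55, 52, 53]
cap/table vals [[52, 47, 47], [51, 47, 47], [53, 50, 50], [41, 37, 37]] [164, 156, 154] [57, 53, 53]
round (array([ 0.64524471, -0.05122483,  0.13900292]), np.float64(0.0008075474493096636))
square (array([0.62806264, 0.07066732, 0.14033012]), np.float64(4.168582067693478e-05))
wide (array([0.57388825, 0.00119536, 0.12903967]), np.float64(8.416063384585407e-06))
cork 0 (111, 314, 27, 57) [ 0.9434 -0.2288  0.018 ]
cork 0 (230, 83, 36, 18) [ 0.5673 -0.0658  0.018 ]
cork 0 (328, 80, 44, 55) [0.5695 0.0616 0.018 ]
cork 0 (319, 64, 69, 31) [0.5374 0.061  0.018 ]
cork 0 (0, 0, 141, 141) [ 0.5698 -0.2805  0.018 ]
stand ((606.3305053710938, 4.7264251708984375), (150.52740478515625, 213.0075225830078), 8.455368041992188)
pan [ 534   11  106  122 9188] (np.float64(0.5078743842662663), np.float64(0.3230517136475445), np.float64(0.05843959652439743))
cork 1 (111, 314, 27, 57) [ 0.956  -0.3157  0.018 ]
cork 1 (302, 82, 37, 19) [ 0.5669 -0.0646  0.018 ]
cork 1 (409, 79, 34, 56) [0.5681 0.0685 0.018 ]
cork 1 (53, 0, 158, 140) [ 0.5718 -0.2943  0.018 ]
stand ((606.1943359375, 4.758674621582031), (150.72372436523438, 213.1808319091797), 8.548759460449219)
pan [ 609   46   31   88 1941] (np.float64(0.5257446228056811), np.float64(0.2935550377654619), np.float64(0.03233503599324148))
```

Stand centre is (0.606, 0.005) with yaw 8.5°, and the measured lids agree with the nominal spots: wide (0.575, 0.0005), round (0.646, −0.052), square (0.628, 0.0705), small (0.637, 0.010). Triangulated heights are also consistent with the text. Next are the tray, and the shifts to the wide jar.

Run:
```python
from h import *
for n in("scene","side"):
    c=optics.camera(n);h=cv2.cvtColor(c["pixels"],cv2.COLOR_RGB2HSV)
    m=((h[...,0]>18)&(h[...,0]<36)&(h[...,1]>25)&(h[...,1]<110)&(h[...,2]>130)).astype(np.uint8); m=cv2.morphologyEx(m,cv2.MORPH_OPEN,np.ones((5,5)))
    k,l,st,_=cv2.connectedComponentsWithStats(m)
    for j in range(1,k):
        if st[j,4]>3000:
            P=np.array([onplane(c,q,.016)[:2] for q in np.argwhere(l==j)[:,::-1]],np.float32); print(n,st[j],cv2.minAreaRect(P*1000))
for P in([.5745,.0005,.25],[.5745,.0005,.113]):print(rows(P))
```

```text
scene [ 525    0   69  168 4154] ((-885.8932495117188, -493.87799072265625), (1967.8411865234375, 195.33837890625), 34.967628479003906)
scene [ 233  143  122   71 4665] ((487.56390380859375, -286.0275573730469), (318.8992004394531, 206.50128173828125), 0.9759674072265625)
side [ 430   27  100   50 3621] ((194.25332641601562, -946.114990234375), (284.5014953613281, 296.29412841796875), 0.41598495841026306)
side [ 303  155  142   60 5912] ((489.44720458984375, -286.18035888671875), (310.4794921875, 192.93536376953125), 0.9783102869987488)
[0.393 0.241 0.266]
[0.393 0.24  0.723]
```

```bash
python3 -m pendant '[[-1,0.2,0.12,0.1,0,0,0],[-1,0.39,0.24,0.2,0,0,0],[-1,0.393,0.24,0.28,0,0,0],[-1,0.393,0.24,0.4,0,0,0],[-1,0.393,0.24,0.5,0,0,0],[-1,0.393,0.24,0.6,0,0,0],[-1,0.393,0.24,0.69,0,0,0],[-1,0.393,0.24,0.723,0,0,0]]'; python3 -m pendant '[[-1,0,0,0,0,0,0],[0.2,0,0,0,0,0,0],[1,0,0,0,0,0,0],[1,0,0,0,0,0,0],[1,0,0,0,0,0,0],[1,0,0,0,0,0,0],[1,0,0,0,0,0,0],[1,0,0,0,0,0,0]]' 25;python3 - <<'E'
from h import *
np.save("grasp_wide.npy",r.read_state()["ee_pos"])
print(r.read_state()["ee_pos"], rows([.575,-.288,.27]),rows([.399,-.288,.27]))
E
```

```text
time: 4.05
ee_pos: [0.5738, -0.0007, 0.1114]
eef_rot: [-0.062, 0.998, 0.0, -0.001]
ft_force: [0.8, -0.1, -0.1]
width: 0.0869
grip_force: 0.0
time: 5.05
ee_pos: [0.5749, -0.0016, 0.1129]
eef_rot: [-0.061, 0.998, 0.0, 0.0]
ft_force: [-0.6, 1.3, 3.3]
width: 0.0564
grip_force: 25.0
[ 0.57485358 -0.0015876   0.11285902] [ 0.116 -0.947 -0.524] [ 0.698 -0.876 -0.524]
```

```bash
python3 -m pendant '[[1,0,0,-0.06,0,0,0],[1,0,0,-0.18,0,0,0],[1,0,0,-0.32,0,0,0],[1,0,0,-0.46,0,0,0],[1,0,0,-0.52,0,0,0],[1,0.02,-0.1,-0.52,0,0,0],[1,0.1,-0.22,-0.52,0,0,0],[1,0.2,-0.34,-0.52,0,0,0]]'; python3 -m pendant '[[1,0.1,-0.11,0,0,0,0],[1,0.2,-0.22,0,0,0,0],[1,0.3,-0.33,0,0,0,0],[1,0.4,-0.44,0,0,0,0],[1,0.47,-0.51,0,0,0,0],[1,0.498,-0.536,0,0,0,0],[1,0.498,-0.536,0,0,0,0],[1,0.498,-0.536,0,0,0,0]]'
python3 - <<'E'
from h import *
print(rows([.399,-.288,.101]))
c=optics.camera("side");cv2.imwrite("pics/s2.png",c["pixels"][:,:,::-1])
E
```

```text
time: 6.05
ee_pos: [0.5266, -0.1114, 0.2678]
eef_rot: [-0.061, 0.998, -0.0, -0.001]
ft_force: [0.3, -0.7, -1.6]
width: 0.0566
grip_force: 25.0
time: 7.05
ee_pos: [0.3999, -0.2869, 0.2684]
eef_rot: [-0.062, 0.998, 0.0, -0.0]
ft_force: [0.1, 0.3, -1.2]
width: 0.0559
grip_force: 25.0
[ 0.003 -0.003  0.558]
```

View pics/s2.png

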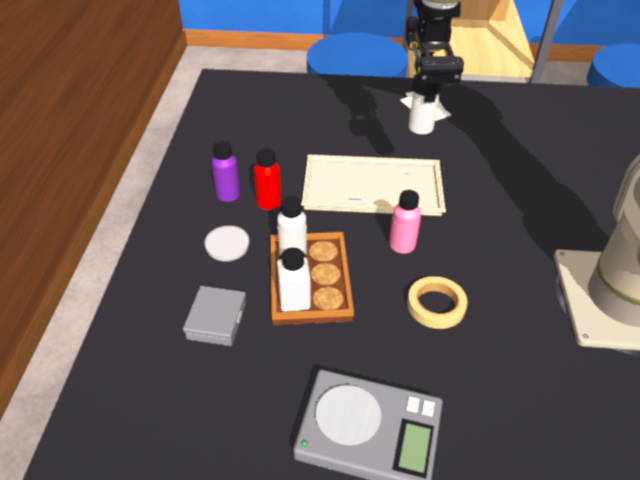

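The jar hangs upright at (423,110), above the near end of the tray. Setting it down.

```bash
python3 -m pendant '[[1,0,0,0.1,0,0,0],[1,0,0,0.22,0,0,0],[1,0,0,0.34,0,0,0],[1,0,0,0.44,0,0,0],[1,0,0,0.5,0,0,0],[1,0,0,0.535,0,0,0],[1,0,0,0.555,0,0,0],[1,0,0,0.56,0,0,0]]'; python3 -m pendant '[[1,0,0,0.003,0,0,0],[1,0,0,0.003,0,0,0],[0.5,0,0,0.003,0,0,0],[-1,0,0,0.003,0,0,0],[-1,0,0,0.003,0,0,0],[-1,0,0,0.003,0,0,0],[-1,0,0,-0.15,0,0,0],[-1,0,0,-0.3,0,0,0]]'
python3 - <<'E'
from h import *
print(rows([.646,-.052,.24]),rows([.646,-.052,.135]))
E
```

```text
time: 8.1
ee_pos: [0.3992, -0.2881, 0.1007]
eef_rot: [-0.061, 0.998, -0.0, 0.0]
ft_force: [0.2, 0.3, -0.8]
width: 0.0564
grip_force: 25.0
time: 9.1
ee_pos: [0.3986, -0.2882, 0.1916]
eef_rot: [-0.061, 0.998, 0.0, -0.0]
ft_force: [-0.1, -0.6, 0.2]
width: 0.0862
grip_force: 0.0
[-0.914  0.681 -0.162] [-0.915  0.681  0.188]
```

```bash
python3 -m pendant '[[-1,-0.1,0.05,-0.17,0,0,0],[-1,-0.24,0.17,-0.17,0,0,0],[-1,-0.38,0.28,-0.17,0,0,0],[-1,-0.52,0.39,-0.17,0,0,0],[-1,-0.66,0.5,-0.17,0,0,0],[-1,-0.8,0.6,-0.17,0,0,0],[-1,-0.915,0.681,-0.17,0,0,0],[-1,-0.915,0.681,-0.17,0,0,0]]'; python3 -m pendant '[[-1,0,0,0.08,0,0,0],[-1,0,0,0.18,0,0,0],[-1,0,0,0.28,0,0,0],[-1,0,0,0.34,0,0,0],[-1,0,0,0.355,0,0,0],[-1,0,0,0.355,0,0,0]]';python3 - <<'E'
from h import *
print(rows([.646,-.052,.135]))
c=optics.camera("side");d=optics.camera("scene")
cv2.imwrite("pics/g2.png",np.hstack([cv2.resize(x["pixels"][v:v+160,u:u+160],None,fx=2.5,fy=2.5,interpolation=2) for x,u,v in((c,220,130),(d,220,110))])[:,:,::-1])
E
```

```text
time: 10.1
ee_pos: [0.6479, -0.048, 0.2403]
eef_rot: [-0.064, 0.998, 0.0, -0.001]
ft_force: [-0.4, 0.3, -0.4]
width: 0.0867
grip_force: 0.0
time: 10.85
ee_pos: [0.6467, -0.0521, 0.1359]
eef_rot: [-0.061, 0.998, -0.0, 0.0]
ft_force: [0.5, 0.2, 0.6]
width: 0.087
grip_force: 0.0
[0.002 0.001 0.003]
```

View pics/g2.png

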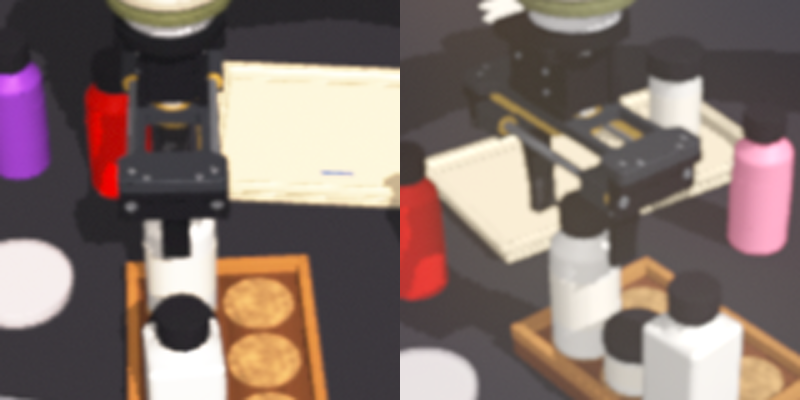

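The fingers straddle the round white cap, and the wide jar stands on the tray. Closing and carrying.

```bash
python3 -m pendant '[[0.4,0,0,0,0,0,0],[1,0,0,0,0,0,0],[1,0,0,0,0,0,0],[1,0,0,0,0,0,0],[1,0,0,0,0,0,0],[1,0,0,0,0,0,0],[1,0,0,-0.06,0,0,0],[1,0,0,-0.17,0,0,0]]' 25; python3 -m pendant '[[1,0,0,-0.12,0,0,0],[1,0,0,-0.25,0,0,0],[1,0,0,-0.34,0,0,0],[1,0.05,-0.07,-0.35,0,0,0],[1,0.14,-0.18,-0.35,0,0,0],[1,0.24,-0.3,-0.35,0,0,0],[1,0.34,-0.42,-0.35,0,0,0],[1,0.44,-0.54,-0.35,0,0,0]]';  python3 -m pendant '[[1,0.1,-0.1,0,0,0,0],[1,0.165,-0.167,0,0,0,0],[1,0.175,-0.177,0,0,0,0],[1,0.175,-0.177,0.1,0,0,0],[1,0.175,-0.177,0.23,0,0,0],[1,0.175,-0.177,0.35,0,0,0],[1,0.175,-0.177,0.45,0,0,0],[1,0.175,-0.177,0.52,0,0,0]]'; python3 -m pendant '[[1,0,0,0.02,0,0,0],[1,0,0,0.035,0,0,0],[1,0,0,0.042,0,0,0],[1,0,0,0.042,0,0,0]]'; python3 -c "
from h import *;print(rows([.489,-.288,.122]))"
```

```text
time: 11.95
ee_pos: [0.6457, -0.0518, 0.1864]
eef_rot: [-0.061, 0.998, 0.0, -0.001]
ft_force: [-0.1, -0.8, -2.3]
width: 0.0375
grip_force: 22.0
time: 12.95
ee_pos: [0.533, -0.231, 0.291]
eef_rot: [-0.061, 0.998, 0.0, -0.0]
ft_force: [-0.3, -0.2, -2.1]
width: 0.0372
grip_force: 22.0
time: 13.95
ee_pos: [0.489, -0.287, 0.1334]
eef_rot: [-0.062, 0.998, 0.001, -0.001]
ft_force: [-0.4, 0.8, -1.5]
width: 0.0376
grip_force: 21.9
time: 14.45
ee_pos: [0.4898, -0.288, 0.1229]
eef_rot: [-0.061, 0.998, -0.0, 0.0]
ft_force: [-0.0, 0.4, -1.2]
width: 0.0373
grip_force: 21.9
[0.003 0.    0.003]
```

```bash
python3 -m pendant '[[1,0,0,0.003,0,0,0],[1,0,0,0.003,0,0,0],[0.5,0,0,0.003,0,0,0],[-1,0,0,0.003,0,0,0],[-1,0,0,0.003,0,0,0],[-1,0,0,0.003,0,0,0],[-1,0,0,-0.15,0,0,0],[-1,0,0,-0.3,0,0,0]]'; python3 -m pendant '[[-1,0,0,-0.1,0,0,0],[-1,-0.1,0.15,-0.12,0,0,0],[-1,-0.2,0.3,-0.12,0,0,0],[-1,-0.3,0.45,-0.12,0,0,0],[-1,-0.4,0.6,-0.12,0,0,0],[-1,-0.5,0.75,-0.12,0,0,0],[-1,-0.6,0.9,-0.12,0,0,0],[-1,-0.6,1,-0.12,0,0,0]]';python3 - <<'E'
from h import *
print(rows([.628,.0705,.125]))
E
```

```text
time: 15.45
ee_pos: [0.4891, -0.2878, 0.2132]
eef_rot: [-0.061, 0.998, 0.0, -0.001]
ft_force: [0.7, -0.5, -0.5]
width: 0.0796
grip_force: 0.0
time: 16.45
ee_pos: [0.6322, 0.0352, 0.2473]
eef_rot: [-0.063, 0.998, 0.0, -0.001]
ft_force: [0.3, 0.4, -1.0]
width: 0.0866
grip_force: 0.0
[-0.001  0.118  0.408]
```

```bash
python3 -m pendant '[[-1,0,0.11,0,0,0,0],[-1,0,0.11,0,0,0,0],[-1,0,0.11,0,0,0,0]]';python3 - <<'E'
from h import *
print(rows([.628,.0705,.125]))
E
```

```text
time: 16.82
ee_pos: [0.6275, 0.0637, 0.2484]
eef_rot: [-0.061, 0.998, -0.0, -0.0]
ft_force: [-0.2, -0.5, 0.4]
width: 0.0869
grip_force: 0.0
[-0.005  0.022  0.411]
```

```bash
python3 -m pendant '[[-1,-0.004,0.022,0.1,0,0,0],[-1,-0.004,0.022,0.22,0,0,0],[-1,-0.004,0.022,0.33,0,0,0],[-1,-0.004,0.022,0.4,0,0,0],[-1,-0.004,0.022,0.411,0,0,0],[-1,-0.004,0.022,0.411,0,0,0]]'; python3 -m pendant '[[0.4,0,0,0,0,0,0],[1,0,0,0,0,0,0],[1,0,0,0,0,0,0],[1,0,0,0,0,0,0],[1,0,0,0,0,0,0],[1,0,0,0,0,0,0],[1,0,0,0,0,0,0]]' 25; python3 -c "
from h import *;print(rows([.579,-.288,.112]))"
```

```text
time: 17.58
ee_pos: [0.6283, 0.0705, 0.126]
eef_rot: [-0.061, 0.998, -0.0, 0.0]
ft_force: [0.2, -0.4, 0.3]
width: 0.087
grip_force: 0.0
time: 18.45
ee_pos: [0.6281, 0.071, 0.1256]
eef_rot: [-0.061, 0.998, -0.0, 0.0]
ft_force: [0.2, -1.3, 4.5]
width: 0.0377
grip_force: 20.5
[ 0.308 -1.168  0.045]
```

```bash
python3 -m pendant '[[1,0,0,-0.05,0,0,0],[1,0,0,-0.17,0,0,0],[1,0,0,-0.3,0,0,0],[1,0,0,-0.43,0,0,0],[1,0,0,-0.52,0,0,0],[1,0.03,-0.1,-0.52,0,0,0],[1,0.06,-0.22,-0.52,0,0,0],[1,0.09,-0.36,-0.52,0,0,0]]'; python3 -m pendant '[[1,0.03,-0.14,0,0,0,0],[1,0.07,-0.28,0,0,0,0],[1,0.11,-0.42,0,0,0,0],[1,0.15,-0.56,0,0,0,0],[1,0.2,-0.7,0,0,0,0],[1,0.218,-0.78,0,0,0,0],[1,0.218,-0.808,0,0,0,0],[1,0.218,-0.808,0,0,0,0]]';python3 -m pendant '[[1,0,0,0.1,0,0,0],[1,0,0,0.22,0,0,0],[1,0,0,0.34,0,0,0],[1,0,0,0.44,0,0,0],[1,0,0,0.5,0,0,0],[1,0,0,0.535,0,0,0],[1,0,0,0.555,0,0,0],[1,0,0,0.562,0,0,0]]';  python3 -c "
from h import *;print(rows([.579,-.288,.112]))
c=optics.camera('side');d=optics.camera('scene')
cv2.imwrite('pics/g3.png',np.hstack([cv2.resize(x['pixels'][v:v+160,u:u+160],None,fx=2.5,fy=2.5,interpolation=2) for x,u,v in((c,290,90),(d,220,70))])[:,:,::-1])"
```

```text
time: 19.45
ee_pos: [0.614, -0.0395, 0.2819]
eef_rot: [-0.062, 0.998, 0.0, 0.0]
ft_force: [1.2, -1.0, -1.9]
width: 0.0372
grip_force: 22.5
time: 20.45
ee_pos: [0.5794, -0.2871, 0.2812]
eef_rot: [-0.061, 0.998, 0.0, 0.0]
ft_force: [-0.1, 0.2, -2.2]
width: 0.0375
grip_force: 22.3
time: 21.45
ee_pos: [0.5794, -0.2878, 0.113]
eef_rot: [-0.061, 0.998, -0.0, 0.0]
ft_force: [0.1, 0.1, -1.3]
width: 0.0379
grip_force: 22.3
[ 0.001 -0.     0.003]
```

View pics/g3.png

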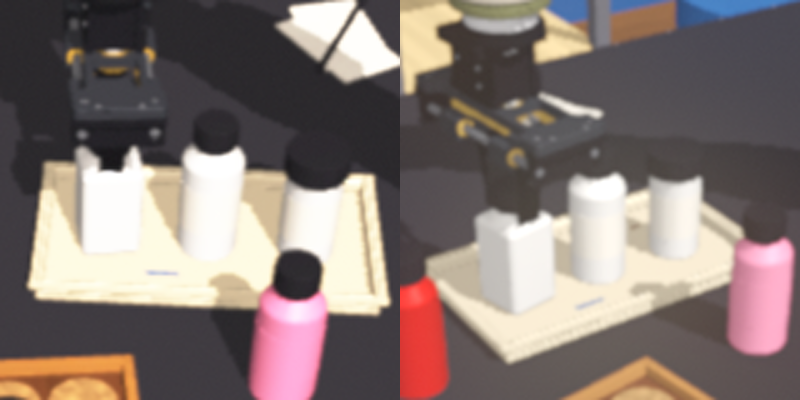

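All three stand on the tray. Releasing, then moving to view the small jar and the pan.

```bash
python3 -m pendant '[[1,0,0,0.004,0,0,0],[1,0,0,0.004,0,0,0],[0.5,0,0,0.004,0,0,0],[-1,0,0,0.004,0,0,0],[-1,0,0,0.004,0,0,0],[-1,0,0,0.004,0,0,0],[-1,0,0,-0.15,0,0,0],[-1,0,0,-0.3,0,0,0]]'; python3 -m pendant '[[-1,0,0,-0.15,0,0,0],[-1,0,0.15,-0.3,0,0,0],[-1,-0.1,0.32,-0.42,0,0,0],[-1,-0.2,0.5,-0.42,0,0,0],[-1,-0.3,0.68,-0.42,0,0,0],[-1,-0.4,0.85,-0.42,0,0,0],[-1,-0.45,1,-0.42,0,0,0],[-1,-0.45,1,-0.42,0,0,0]]'; python3 -m pendant '[[-1,-0.05,0.15,0,0,0,0],[-1,-0.08,0.35,0,0,0,0],[-1,-0.08,0.45,0,0,0,0],[-1,-0.08,0.45,0,0,0,0],[-1,-0.08,0.45,0,0,0,0]]'
python3 - <<'E'
from h import *
c=optics.camera("wrist");np.save("w3.npy",c,allow_pickle=True);cv2.imwrite("pics/w3.png",c["pixels"][:,:,::-1])
E
```

```text
time: 22.55
ee_pos: [0.5787, -0.2877, 0.2034]
eef_rot: [-0.061, 0.998, 0.0, -0.001]
ft_force: [-0.2, -1.3, -0.3]
width: 0.0792
grip_force: 0.0
time: 23.55
ee_pos: [0.6767, 0.0323, 0.3273]
eef_rot: [-0.065, 0.998, 0.001, -0.001]
ft_force: [-0.1, -0.7, 0.1]
width: 0.0865
grip_force: 0.0
time: 24.18
ee_pos: [0.6839, 0.1614, 0.3288]
eef_rot: [-0.06, 0.998, -0.001, 0.0]
ft_force: [0.3, -1.6, -0.3]
width: 0.0869
grip_force: 0.0
```

View pics/w3.png

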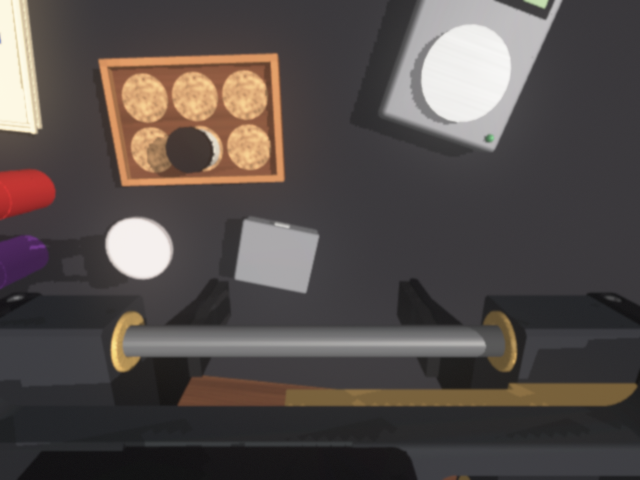

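Only the small jar is left on the stand, its lid at (190,149). The pan is at (466,73).

Run:
```python
from h import *
from fit import circ,contour
c=np.load("w3.npy",allow_pickle=True).item()
def pan(c,seed):
    h=cv2.cvtColor(c["pixels"],cv2.COLOR_RGB2HSV); m=((h[...,1]<30)&(h[...,2]>185)).astype(np.uint8)
    m=cv2.morphologyEx(m,cv2.MORPH_OPEN,np.ones((5,5)))
    l=cv2.connectedComponents(m)[1]; return cv2.convexHull(cv2.findContours((l==l[seed[1],seed[0]]).astype(np.uint8),0,1)[0][0])[:,0]
H={}
for n,cc,s in(("w3",c,(466,73)),("scene",optics.camera("scene"),(475,322)),("side",optics.camera("side"),(348,414))):
    q=pan(cc,s);H[n]=(cc,cv2.fitEllipse(q)[0]);print(n,cv2.boundingRect(q),np.round(circ(np.array([onplane(cc,p,.05)[:2] for p in q])),4),cv2.fitEllipse(q))
print(tri(*H["w3"],*H["side"]),tri(*H["w3"],*H["scene"]),tri(*H["scene"],*H["side"]))
P=np.array([onplane(c,q,.068)[:2] for q in contour(c,(185,150))]);print("small",circ(P))
N=ray(c,(0,0))[0][:2];d=P.mean(0)-N;print(circ(P[(P-P.mean(0))@d>0]))
print(rows([.6375,.010,.2]))
```

```text
cap/table vals [[52, 47, 46], [51, 48, 47], [53, 49, 48], [47, 42, 40]] [58, 55, 57] [55, 52, 53]
cap/table vals [[52, 47, 47], [51, 47, 47], [53, 50, 50], [41, 37, 37]] [164, 156, 154] [57, 53, 53]
w3 (421, 0, 127, 133) [0.5094 0.3324 0.0673] ((483.8671875, 65.17533874511719), (110.44503021240234, 147.12229919433594), 33.961265563964844)
scene (445, 299, 62, 46) [0.5171 0.3148 0.0508] ((475.4682922363281, 321.3639221191406), (43.64475631713867, 64.35446166992188), 109.87242889404297)
side (316, 385, 66, 61) [0.5177 0.3147 0.051 ] ((348.38604736328125, 415.1124572753906), (60.62477111816406, 66.45935821533203), 97.76744842529297)
(array([0.51380662, 0.32541198, 0.06781284]), np.float64(0.008276496789072321)) (array([0.51481545, 0.32333064, 0.05721738]), np.float64(0.017659868467961047)) (array([0.51754559, 0.31627898, 0.04904881]), np.float64(0.00015896526913558684))
small (np.float64(0.6372068880231503), np.float64(0.01165530022200345), np.float64(0.02447634276435835))
(np.float64(0.6375027767453055), np.float64(0.010460506759274957), np.float64(0.023784367191822985))
[ 0.214 -0.482  0.43 ]
```

```bash
python3 -m pendant '[[-1,0.05,-0.15,0.1,0,0,0],[-1,0.13,-0.3,0.2,0,0,0],[-1,0.2,-0.42,0.3,0,0,0],[-1,0.214,-0.48,0.4,0,0,0],[-1,0.214,-0.482,0.43,0,0,0],[-1,0.214,-0.482,0.43,0,0,0],[-1,0.214,-0.482,0.43,0,0,0]]'; python3 -c "
from h import *;c=np.load('w3.npy',allow_pickle=True).item();print(onplane(c,(466,73),.05),rows([.6375,.0105,.056]))"
```

```text
time: 25.2
ee_pos: [0.6385, 0.0133, 0.2008]
eef_rot: [-0.062, 0.998, 0.0, 0.001]
ft_force: [0.3, -0.2, 0.0]
width: 0.0867
grip_force: 0.0
[0.51575463 0.31437068 0.05      ] [ 0.005 -0.009  0.483]
```

```bash
python3 -m pendant '[[-1,0.004,-0.009,0.12,0,0,0],[-1,0.004,-0.009,0.25,0,0,0],[-1,0.004,-0.009,0.37,0,0,0],[-1,0.004,-0.009,0.46,0,0,0],[-1,0.004,-0.009,0.482,0,0,0],[-1,0.004,-0.009,0.482,0,0,0]]'; python3 -m pendant '[[0.4,0,0,0,0,0,0],[1,0,0,0,0,0,0],[1,0,0,0,0,0,0],[1,0,0,0,0,0,0],[1,0,0,0,0,0,0],[1,0,0,0,0,0,0]]' 20; python3 -m pendant '[[1,0,0,-0.06,0,0,0],[1,0,0,-0.18,0,0,0],[1,0,0,-0.32,0,0,0],[1,0,0,-0.45,0,0,0],[1,0.02,0.08,-0.5,0,0,0],[1,0.06,0.2,-0.5,0,0,0],[1,0.1,0.34,-0.5,0,0,0],[1,0.14,0.48,-0.5,0,0,0]]'; python3 -c "
from h import *;print(rows([.517,.3148,.088]))"
```

```text
time: 25.95
ee_pos: [0.6375, 0.0097, 0.0559]
eef_rot: [-0.062, 0.998, 0.0, 0.001]
ft_force: [0.4, 0.4, 1.3]
width: 0.0869
grip_force: 0.0
time: 26.7
ee_pos: [0.6368, 0.0092, 0.0552]
eef_rot: [-0.061, 0.998, 0.0, 0.0]
ft_force: [-1.3, -0.3, 1.4]
width: 0.0512
grip_force: 20.0
time: 27.7
ee_pos: [0.577, 0.148, 0.2064]
eef_rot: [-0.061, 0.998, 0.0, 0.001]
ft_force: [0.8, 0.9, -1.1]
width: 0.0514
grip_force: 20.0
[0.131 0.576 0.395]
```

```bash
python3 -m pendant '[[1,0.03,0.14,0,0,0,0],[1,0.06,0.28,0,0,0,0],[1,0.1,0.42,0,0,0,0],[1,0.13,0.54,0,0,0,0],[1,0.131,0.576,0,0,0,0],[1,0.131,0.576,0,0,0,0],[1,0.131,0.576,0,0,0,0],[1,0.131,0.576,0,0,0,0]]'; python3 -c "
from h import *;print(rows([.517,.3148,.088]))"
```

```text
time: 28.7
ee_pos: [0.5181, 0.3123, 0.2052]
eef_rot: [-0.06, 0.998, -0.0, 0.0]
ft_force: [-0.3, 0.3, -0.3]
width: 0.0515
grip_force: 20.0
[0.003 0.009 0.391]
```

```bash
python3 -m pendant '[[1,0.003,0.007,0.1,0,0,0],[1,0.003,0.007,0.2,0,0,0],[1,0.003,0.007,0.29,0,0,0],[1,0.003,0.007,0.345,0,0,0],[1,0.003,0.007,0.37,0,0,0],[1,0.003,0.007,0.384,0,0,0],[1,0.003,0.007,0.389,0,0,0],[1,0.003,0.007,0.389,0,0,0]]'; python3 -c "
from h import *;print(rows([.517,.3148,.0875]))
c=optics.camera('side');d=optics.camera('scene')
cv2.imwrite('pics/g4.png',np.hstack([cv2.resize(x['pixels'][v:v+160,u:u+160],None,fx=2.5,fy=2.5,interpolation=2) for x,u,v in((c,280,320),(d,400,220))])[:,:,::-1])"
```

```text
time: 29.7
ee_pos: [0.5165, 0.3159, 0.0889]
eef_rot: [-0.061, 0.998, 0.0, 0.0]
ft_force: [-1.1, -0.6, 0.0]
width: 0.051
grip_force: 20.0
[-0.001 -0.004  0.005]
```

View pics/g4.png

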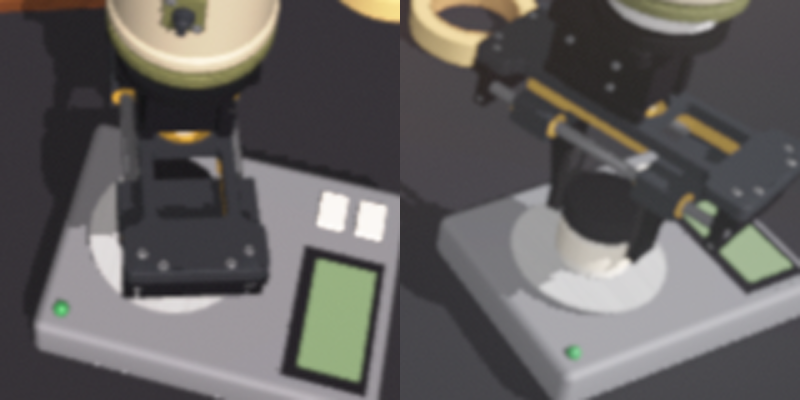

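The jar sits just above the middle of the pan, with its base at about (595,255) in the right crop. Releasing and checking.

```bash
python3 -m pendant '[[1,0,0,0.003,0,0,0],[1,0,0,0.004,0,0,0],[0.5,0,0,0.004,0,0,0],[-1,0,0,0.004,0,0,0],[-1,0,0,0.004,0,0,0],[-1,0,0,0.004,0,0,0],[-1,0,0,-0.15,0,0,0],[-1,0,0,-0.35,0,0,0]]'; python3 -m pendant '[[-1,-0.1,-0.15,-0.25,0,0,0],[-1,-0.1,-0.35,-0.25,0,0,0],[-1,-0.1,-0.55,-0.25,0,0,0],[-1,-0.1,-0.75,-0.25,0,0,0],[-1,-0.1,-0.95,-0.25,0,0,0],[-1,-0.1,-1,-0.25,0,0,0],[-1,-0.1,-1,-0.25,0,0,0],[-1,-0.1,-1,-0.25,0,0,0]]'
python3 - <<'E'
from h import *
from fit import circ
c=optics.camera("side");d=optics.camera("scene")
cv2.imwrite('pics/g5.png',np.hstack([cv2.resize(x['pixels'][v:v+100,u:u+100],None,fx=4,fy=4,interpolation=2) for x,u,v in((c,300,360),(d,425,270))])[:,:,::-1])
print(r.read_state()["time"],rows([.579,-.2878,.28]))
E
```

```text
time: 30.8
ee_pos: [0.5154, 0.3152, 0.1934]
eef_rot: [-0.061, 0.998, -0.001, -0.001]
ft_force: [1.7, 0.3, 1.3]
width: 0.0858
grip_force: 0.0
time: 31.8
ee_pos: [0.5826, 0.0232, 0.2682]
eef_rot: [-0.062, 0.998, 0.0, -0.0]
ft_force: [-0.6, 0.1, -0.1]
width: 0.0873
grip_force: 0.0
cap/table vals [[52, 47, 46], [51, 48, 47], [53, 49, 48], [47, 42, 40]] [58, 55, 57] [55, 52, 53]
cap/table vals [[52, 47, 47], [51, 47, 47], [53, 50, 50], [41, 37, 37]] [164, 156, 154] [57, 53, 53]
31.9 [ 0.141 -1.028 -0.04 ]
```

View pics/g5.png

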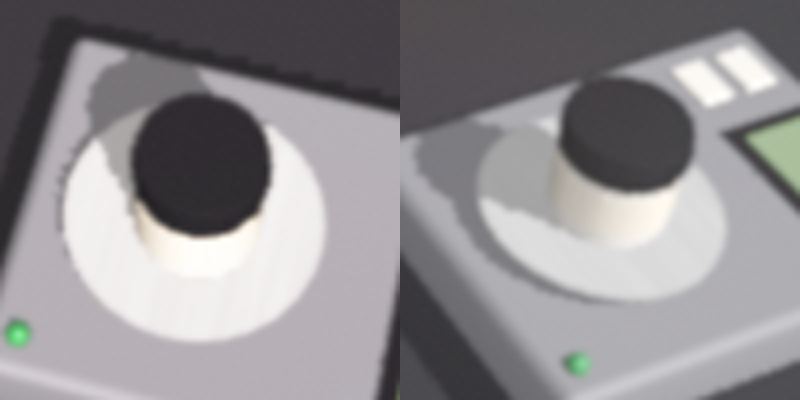

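```bash
python3 -m pendant '[[-1,0.02,-0.15,0,0,0,0],[-1,0.05,-0.33,0,0,0,0],[-1,0.08,-0.52,0,0,0,0],[-1,0.1,-0.7,0,0,0,0],[-1,0.13,-0.87,0,0,0,0],[-1,0.141,-1,0,0,0,0],[-1,0.141,-1,0.1,0,0,0],[-1,0.141,-1,0.1,0,0,0]]'; python3 -m pendant '[[-1,0,-0.025,0.05,0,0,0],[-1,0,-0.025,0.05,0,0,0],[-1,0,-0.025,0.05,0,0,0]]';python3 - <<'E'
from h import *
c=optics.camera("side");d=optics.camera("scene");print(tri(c,(350.2,400.5),d,(481.5,301.5)))
print(rows([.579,-.2878,.112]))
E
```

```text
time: 32.9
ee_pos: [0.577, -0.2797, 0.2361]
eef_rot: [-0.062, 0.998, 0.001, -0.002]
ft_force: [-0.3, 1.0, -0.3]
width: 0.087
grip_force: 0.0
time: 33.28
ee_pos: [0.5786, -0.2886, 0.2238]
eef_rot: [-0.061, 0.998, -0.0, 0.0]
ft_force: [-0.1, 0.3, 0.5]
width: 0.0865
grip_force: 0.0
(array([0.51665364, 0.31690794, 0.09451093]), np.float64(0.0010324810986226105))
[-0.001  0.003  0.373]
```

```bash
python3 -m pendant '[[-1,0,0.002,0.1,0,0,0],[-1,0,0.002,0.2,0,0,0],[-1,0,0.002,0.3,0,0,0],[-1,0,0.002,0.36,0,0,0],[-1,0,0.002,0.372,0,0,0],[-1,0,0.002,0.372,0,0,0],[-1,0,0.002,0.372,0,0,0]]'; python3 -m pendant '[[0.4,0,0,0,0,0,0],[1,0,0,0,0,0,0],[1,0,0,0,0,0,0],[1,0,0,0,0,0,0],[1,0,0,0,0,0,0],[1,0,0,0,0,0,0],[1,0,0,0,0,0,0]]' 25;  python3 -c "
from h import *;print(rows([.628,.0707,.1255]))"
```

```text
time: 34.25
ee_pos: [0.5788, -0.2885, 0.1129]
eef_rot: [-0.061, 0.998, -0.0, 0.001]
ft_force: [0.5, 0.1, 0.5]
width: 0.087
grip_force: 0.0
time: 35.12
ee_pos: [0.5783, -0.2882, 0.1122]
eef_rot: [-0.061, 0.998, 0.0, 0.0]
ft_force: [-1.4, 1.1, 5.0]
width: 0.0384
grip_force: 19.5
[-0.311  1.167 -0.044]
```

```bash
python3 -m pendant '[[1,0,0,-0.05,0,0,0],[1,0,0,-0.17,0,0,0],[1,0,0,-0.3,0,0,0],[1,0,0,-0.43,0,0,0],[1,0,0,-0.5,0,0,0],[1,-0.02,0.1,-0.5,0,0,0],[1,-0.05,0.22,-0.5,0,0,0],[1,-0.09,0.36,-0.5,0,0,0]]'; python3 -m pendant '[[1,-0.03,0.14,0,0,0,0],[1,-0.07,0.28,0,0,0,0],[1,-0.11,0.42,0,0,0,0],[1,-0.15,0.56,0,0,0,0],[1,-0.2,0.7,0,0,0,0],[1,-0.218,0.78,0,0,0,0],[1,-0.218,0.805,0,0,0,0],[1,-0.218,0.805,0,0,0,0]]';  python3 -c "
from h import *;print(rows([.628,.0707,.1255]))"
```

```text
time: 36.12
ee_pos: [0.5915, -0.1773, 0.2624]
eef_rot: [-0.06, 0.998, -0.0, 0.0]
ft_force: [0.6, 0.1, -2.0]
width: 0.0377
grip_force: 32.8
time: 37.12
ee_pos: [0.627, 0.0692, 0.262]
eef_rot: [-0.061, 0.998, -0.0, 0.0]
ft_force: [-0.4, -1.2, -1.8]
width: 0.0376
grip_force: 32.8
[-0.004  0.005  0.455]
```

```bash
python3 -m pendant '[[1,-0.004,0.004,0.1,0,0,0],[1,-0.004,0.004,0.21,0,0,0],[1,-0.004,0.004,0.31,0,0,0],[1,-0.004,0.004,0.39,0,0,0],[1,-0.004,0.004,0.43,0,0,0],[1,-0.004,0.004,0.445,0,0,0],[1,-0.004,0.004,0.452,0,0,0],[1,-0.004,0.004,0.452,0,0,0]]'; python3 -m pendant '[[1,0,0,0.003,0,0,0],[1,0,0,0.004,0,0,0],[0.5,0,0,0.004,0,0,0],[-1,0,0,0.004,0,0,0],[-1,0,0,0.004,0,0,0],[-1,0,0,0.004,0,0,0],[-1,0,0,-0.15,0,0,0],[-1,0,0,-0.35,0,0,0]]';  python3 -c "
from h import *;print(rows([.4892,-.288,.24]))"
```

```text
time: 38.12
ee_pos: [0.6286, 0.0712, 0.1268]
eef_rot: [-0.061, 0.998, 0.0, 0.0]
ft_force: [-0.3, -0.7, -1.8]
width: 0.0376
grip_force: 32.8
time: 39.12
ee_pos: [0.6272, 0.0714, 0.2309]
eef_rot: [-0.061, 0.998, -0.0, -0.002]
ft_force: [0.6, 0.4, 0.9]
width: 0.0796
grip_force: 0.0
[ 0.603 -1.133 -0.028]
```

Now the round bottle, at (0.489, −0.288) on the tray.

```bash
python3 -m pendant '[[-1,0,0,-0.05,0,0,0],[-1,0.1,-0.16,-0.05,0,0,0],[-1,0.2,-0.33,-0.05,0,0,0],[-1,0.3,-0.5,-0.05,0,0,0],[-1,0.4,-0.67,-0.05,0,0,0],[-1,0.5,-0.83,-0.05,0,0,0],[-1,0.6,-1,-0.05,0,0,0],[-1,0.6,-1,-0.05,0,0,0]]'; python3 -m pendant '[[-1,0,-0.1,0,0,0,0],[-1,0,-0.13,0,0,0,0],[-1,0,-0.13,0,0,0,0],[-1,0,-0.13,0,0,0,0]]';  python3 -c "
from h import *;print(rows([.489,-.288,.1225]))
c=optics.camera('side');d=optics.camera('scene')
cv2.imwrite('pics/g6.png',np.hstack([cv2.resize(x['pixels'][v:v+200,u:u+200],None,fx=2,fy=2,interpolation=2) for x,u,v in((c,250,130),(d,220,120))])[:,:,::-1])"
```

```text
time: 40.12
ee_pos: [0.4832, -0.2532, 0.2458]
eef_rot: [-0.057, 0.998, -0.0, -0.0]
ft_force: [0.5, -0.5, 0.5]
width: 0.0869
grip_force: 0.0
time: 40.62
ee_pos: [0.4913, -0.2859, 0.2458]
eef_rot: [-0.062, 0.998, 0.0, -0.0]
ft_force: [0.5, 0.1, -0.1]
width: 0.0865
grip_force: 0.0
[ 0.008 -0.006  0.411]
```

View pics/g6.png

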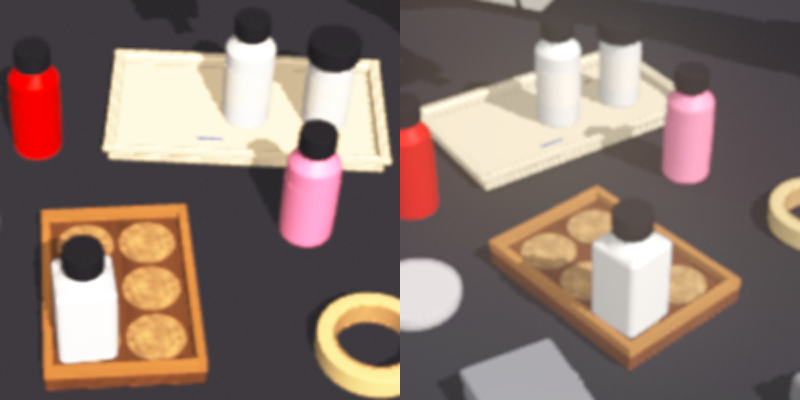

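The square bottle is back on its place and upright; the round bottle and the wide jar still stand on the tray.

```bash
python3 -m pendant '[[-1,0.006,-0.006,0.1,0,0,0],[-1,0.006,-0.006,0.2,0,0,0],[-1,0.006,-0.006,0.3,0,0,0],[-1,0.006,-0.006,0.38,0,0,0],[-1,0.006,-0.006,0.41,0,0,0],[-1,0.006,-0.006,0.41,0,0,0],[-1,0.006,-0.006,0.41,0,0,0]]'; python3 -m pendant '[[0.4,0,0,0,0,0,0],[1,0,0,0,0,0,0],[1,0,0,0,0,0,0],[1,0,0,0,0,0,0],[1,0,0,0,0,0,0],[1,0,0,0,0,0,0],[1,0,0,-0.06,0,0,0],[1,0,0,-0.17,0,0,0]]' 25; python3 -m pendant '[[1,0,0,-0.12,0,0,0],[1,0,0,-0.25,0,0,0],[1,0,0,-0.34,0,0,0],[1,-0.07,0.07,-0.35,0,0,0],[1,-0.17,0.18,-0.35,0,0,0],[1,-0.27,0.3,-0.35,0,0,0],[1,-0.37,0.42,-0.35,0,0,0],[1,-0.47,0.54,-0.35,0,0,0]]';python3 -m pendant '[[1,-0.08,0.1,0,0,0,0],[1,-0.135,0.165,0,0,0,0],[1,-0.145,0.177,0,0,0,0],[1,-0.145,0.177,0,0,0,0],[1,-0.145,0.177,0,0,0,0]]';  python3 -c "
from h import *;print(rows([.6462,-.052,.1359]))"
```

```text
time: 41.6
ee_pos: [0.4901, -0.2893, 0.1242]
eef_rot: [-0.061, 0.998, -0.0, 0.001]
ft_force: [0.7, -0.0, -0.1]
width: 0.0875
grip_force: 0.0
time: 42.6
ee_pos: [0.4887, -0.289, 0.1747]
eef_rot: [-0.061, 0.998, 0.0, -0.001]
ft_force: [-0.1, 0.3, -1.7]
width: 0.0374
grip_force: 23.1
time: 43.6
ee_pos: [0.6102, -0.11, 0.2804]
eef_rot: [-0.061, 0.998, -0.0, 0.0]
ft_force: [0.2, -2.0, -1.8]
width: 0.0377
grip_force: 23.3
time: 44.22
ee_pos: [0.6457, -0.0551, 0.2796]
eef_rot: [-0.06, 0.998, -0.0, 0.0]
ft_force: [-0.4, 0.1, -1.5]
width: 0.0372
grip_force: 23.4
[-0.003  0.01   0.479]
```

```bash
python3 -m pendant '[[1,-0.003,0.007,0.1,0,0,0],[1,-0.003,0.007,0.22,0,0,0],[1,-0.003,0.007,0.33,0,0,0],[1,-0.003,0.007,0.41,0,0,0],[1,-0.003,0.007,0.45,0,0,0],[1,-0.003,0.007,0.465,0,0,0],[1,-0.003,0.007,0.472,0,0,0],[1,-0.003,0.007,0.472,0,0,0]]'; python3 -m pendant '[[1,0,0,0.003,0,0,0],[1,0,0,0.005,0,0,0],[0.5,0,0,0.005,0,0,0],[-1,0,0,0.005,0,0,0],[-1,0,0,0.005,0,0,0],[-1,0,0,0.005,0,0,0],[-1,0,0,-0.15,0,0,0],[-1,0,0,-0.35,0,0,0]]';python3 -m pendant '[[-1,0.1,-0.05,-0.05,0,0,0],[-1,0.24,-0.17,-0.05,0,0,0],[-1,0.38,-0.28,-0.05,0,0,0],[-1,0.52,-0.39,-0.05,0,0,0],[-1,0.66,-0.5,-0.05,0,0,0],[-1,0.8,-0.6,-0.05,0,0,0],[-1,0.915,-0.681,-0.05,0,0,0],[-1,0.915,-0.681,-0.05,0,0,0]]';  python3 -m pendant '[[-1,0,0,0,0,0,0],[-1,0,0,0,0,0,0]]'; python3 -c "
from h import *;print(rows([.399,-.288,.1005]))"
```

```text
time: 45.22
ee_pos: [0.6472, -0.051, 0.1383]
eef_rot: [-0.061, 0.998, 0.0, 0.001]
ft_force: [-0.6, -0.1, -1.4]
width: 0.0376
grip_force: 23.4
time: 46.22
ee_pos: [0.6461, -0.0508, 0.2426]
eef_rot: [-0.061, 0.998, -0.0, -0.001]
ft_force: [1.3, 0.6, -0.7]
width: 0.0796
grip_force: 0.0
time: 47.22
ee_pos: [0.397, -0.2899, 0.258]
eef_rot: [-0.058, 0.998, 0.0, 0.001]
ft_force: [0.6, -0.1, -0.6]
width: 0.0871
grip_force: 0.0
time: 47.48
ee_pos: [0.4003, -0.2864, 0.2574]
eef_rot: [-0.062, 0.998, -0.0, -0.0]
ft_force: [-1.0, 0.5, 0.3]
width: 0.0867
grip_force: 0.0
[ 0.005 -0.005  0.523]
```

```bash
python3 -m pendant '[[-1,0.004,-0.004,0.1,0,0,0],[-1,0.004,-0.004,0.22,0,0,0],[-1,0.004,-0.004,0.34,0,0,0],[-1,0.004,-0.004,0.44,0,0,0],[-1,0.004,-0.004,0.51,0,0,0],[-1,0.004,-0.004,0.522,0,0,0],[-1,0.004,-0.004,0.522,0,0,0]]'; python3 -m pendant '[[0.4,0,0,0,0,0,0],[1,0,0,0,0,0,0],[1,0,0,0,0,0,0],[1,0,0,0,0,0,0],[1,0,0,0,0,0,0],[1,0,0,0,0,0,0],[1,0,0,-0.06,0,0,0],[1,0,0,-0.17,0,0,0]]' 25; python3 -m pendant '[[1,0,0,-0.12,0,0,0],[1,0,0,-0.25,0,0,0],[1,0,0,-0.34,0,0,0],[1,-0.07,0.09,-0.35,0,0,0],[1,-0.17,0.21,-0.35,0,0,0],[1,-0.27,0.34,-0.35,0,0,0],[1,-0.37,0.46,-0.35,0,0,0],[1,-0.47,0.58,-0.35,0,0,0]]';python3 -m pendant '[[1,-0.1,0.13,0,0,0,0],[1,-0.19,0.24,0,0,0,0],[1,-0.22,0.287,0,0,0,0],[1,-0.228,0.293,0,0,0,0],[1,-0.228,0.293,0,0,0,0],[1,-0.228,0.293,0,0,0,0]]';  python3 -c "
from h import *;print(rows([.5746,-.001,.1128]))"
```

```text
time: 48.35
ee_pos: [0.3989, -0.2885, 0.1013]
eef_rot: [-0.062, 0.998, -0.0, -0.0]
ft_force: [0.2, 0.4, 0.4]
width: 0.087
grip_force: 0.0
time: 49.35
ee_pos: [0.3974, -0.2882, 0.1514]
eef_rot: [-0.061, 0.998, 0.0, -0.001]
ft_force: [0.5, -0.5, -1.8]
width: 0.056
grip_force: 25.0
time: 50.35
ee_pos: [0.5175, -0.0975, 0.2566]
eef_rot: [-0.061, 0.998, 0.0, -0.0]
ft_force: [0.9, 0.2, -1.4]
width: 0.0562
grip_force: 25.0
time: 51.1
ee_pos: [0.5738, -0.0047, 0.2572]
eef_rot: [-0.06, 0.998, -0.0, 0.0]
ft_force: [1.0, -1.1, -1.3]
width: 0.0565
grip_force: 25.0
[-0.004  0.012  0.481]
```

```bash
python3 -m pendant '[[1,-0.003,0.008,0.1,0,0,0],[1,-0.003,0.008,0.22,0,0,0],[1,-0.003,0.008,0.33,0,0,0],[1,-0.003,0.008,0.41,0,0,0],[1,-0.003,0.008,0.45,0,0,0],[1,-0.003,0.008,0.465,0,0,0],[1,-0.003,0.008,0.473,0,0,0],[1,-0.003,0.008,0.473,0,0,0]]'; python3 -m pendant '[[1,0,0,0.003,0,0,0],[1,0,0,0.005,0,0,0],[0.5,0,0,0.005,0,0,0],[-1,0,0,0.005,0,0,0],[-1,0,0,0.005,0,0,0],[-1,0,0,0.005,0,0,0],[-1,0,0,-0.15,0,0,0],[-1,0,0,-0.35,0,0,0]]';python3 -m pendant '[[-1,-0.08,0.02,-0.2,0,0,0],[-1,-0.2,0.04,-0.3,0,0,0],[-1,-0.32,0.05,-0.33,0,0,0],[-1,-0.42,0.05,-0.33,0,0,0],[-1,-0.42,0.05,-0.33,0,0,0],[-1,-0.42,0.05,-0.33,0,0,0]]'
python3 - <<'E'
from h import *
c=optics.camera("wrist");np.save("w4.npy",c,allow_pickle=True);cv2.imwrite("pics/w4.png",c["pixels"][:,:,::-1])
a=np.load("w1.npy",allow_pickle=True).item()
for n,p,z in(("round",(234,163.5),.152),("square",(362.5,162.5),.142),("wide",(297,93.5),.13)):
    print(n,onplane(a,p,z).round(4),"expected px in w4",proj(c,onplane(a,p,z)).round(0))
E
```

```text
time: 52.1
ee_pos: [0.5752, -0.0005, 0.1157]
eef_rot: [-0.061, 0.998, 0.0, 0.001]
ft_force: [-0.8, 0.1, -2.1]
width: 0.0562
grip_force: 25.0
time: 53.1
ee_pos: [0.5739, -0.0006, 0.2201]
eef_rot: [-0.061, 0.998, -0.0, -0.001]
ft_force: [1.9, -0.4, -0.1]
width: 0.086
grip_force: 0.0
time: 53.85
ee_pos: [0.6976, 0.0293, 0.3188]
eef_rot: [-0.061, 0.998, -0.0, -0.0]
ft_force: [0.4, 0.5, 0.0]
width: 0.0874
grip_force: 0.0
round [ 0.6429 -0.0487  0.152 ] expected px in w4 [[234. 155.]]
square [0.628  0.0704 0.142 ] expected px in w4 [[367. 154.]]
wide [0.574  0.0012 0.13  ] expected px in w4 [[299.  83.]]
```

View pics/w4.png

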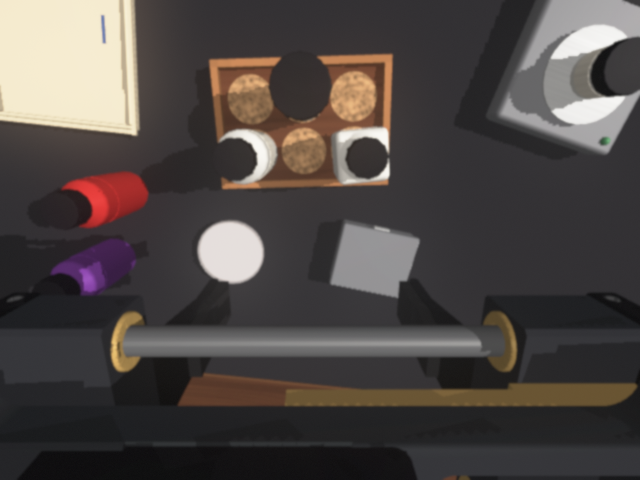

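All three tall containers are back: round cap at (238,158), square at (366,157) and wide lid at (300,86). Each is within about 4 px (roughly 4 mm) of where it was expected. The small jar stands on the pan. Handing in.

```bash
python3 -c "
from bench import r;print(r.close_job())"
```

```text
the job is handed in; nothing more can be done
None
```

I handed the job in at about 54 s of 131 s, with no verdict shown: the small jar stands about 2 mm from the pan's centre, and the three tall containers are back in the stand, upright and within about 5 mm of their starting places by camera.

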